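# Put the graining balls away under the double lid, then take off the outer lid

## Robot

A 7-joint arm with a two-finger parallel gripper is mounted at the origin on the work surface. World frame = base frame: x ahead of the robot, y to its left, z up, the work surface at z = 0. Lengths are in m, angles in rad, forces in N, time in s.
With the tool pointing down it reaches from about 0.425 to 0.925 m from the base axis. Payload 6.8 kg.
Tool frame: the origin (TCP) lies on the centre line of the jaws, within the pads' length; the fingertips stand bot.tip_reach ahead of it and the grasp point (between the pads) lies 3 mm ahead of it (bot.tip_reach is the distance from the TCP to the fingertips, in m); z points along the fingers, y is the line along which they close (so a half turn about z gives the same grasp; the last joint's range is limited). The gripper opens to 85 mm and grips with 20 to 120 N. Pads are 22 mm wide; open, the fingers measure 114 mm over their backs; the gripper's body (76 mm by 85 mm) begins 54 mm behind the grasp point. The pads swing forward as they close: fully open they stand 13 mm farther back than shut.
Start: joints at [1.132, 0.477, 0.022, 1.555, -0.011, 1.109, -0.083], TCP at [0.219, -0.638, 0.253] pointing down, gripper open.
Joint ranges: [-2.96, 2.96], [-0.34, 2.1], [-1.41, 1.46], [0.24, 2.44], [-1.37, 4.51], [0.17, 1.92], [-2.96, 2.96]. Speed limits (rad/s): [2.39, 2.39, 3.14, 3.14, 3.14, 3.14, 3.14].

## Interface

Orientations are given as a unit quaternion [w, x, y, z].
In Python, from station import bot gives the robot as it stands.
- The arm moves only by the tool jog_arm, never from a script. Its argument "deltas" is a list of rows, each a list of 7 numbers: the shift along the world's x, y, z in m, then the turn, a rotation vector about the world's x, y, z in rad, then the opening, from 0 (shut) to 1 (fully open). In form: [[x, y, z, rx, ry, rz, grip], ...]. A call has 1 to 10 rows; each row shifts and turns the commanded pose from where the row before left it; what a row does not reach is not made up. A row lasts 1/10 s, in which the tool goes at most 50 mm and 8.59 degrees, less where a joint would pass 70% of its speed; a pose out of reach is approached as far as the arm can. A call with a gripper value outside its range is refused whole. The fingers move at their own pace and stop on an object; "newtons" is the grip in N (left out, the last holds). Time passes only in rows, so rows that do not move let the fingers close. It gives the time, the measured TCP pose, the force, the opening and the grip force at its end, in the units of the state.
- bot.get_obs(): the state, without advancing time (a new reading comes with each control period).
- bot.read_camera(name): name is "scene" or "top"; returns a dict with "img" (480x640x3 uint8, red, green, blue), "K" (3x3 intrinsics, pixels), "eye" and "attitude" of the camera in the world. Camera axes: x right, y down, z forward; pixel columns grow to the right and rows downward; lengths in m; the calibration is good to about 2 mm. A picture is of the moment at which its call begins. There is no depth.
- bot.hand_in(): hands the job in; it is judged then, once.
The state is a dict: "t": time; "q": joint angles; "joint_vel": joint speeds; "joint_torque": joint torques, N m; "eef_pos": TCP position; "tool_rot": TCP orientation; "contact_force": force on the tool from outside, world axes, zero at the start; "torque": the same for the moment, N m; "gripper_width": opening from 0.0 (shut) to 1.0 (fully open); "grasp_force": force on a finger pad.
Only numpy, scipy, OpenCV 4.12 (cv2) and the standard library are available. Lean on these libraries where they do the work, as an engineer would, in place of code of your own. Each camera call takes 0.05 s, during which the arm holds its last target. There are 200 camera calls.

## Task

Put the two steel graining balls from the wooden rest into the two empty wells of the round keeper, one in each, then carry the nested pair of lids over together by the inner lid's wooden knob, lower them onto the keeper until the inner lid is fully seated and let go of the knob. Then, to check the inner lid's seat, take the outer lid alone by its collar and lift it level until its lower rim is clear above the top of the knob, leaving the inner lid closed and undisturbed, and finish still holding the outer lid up in the air. Leave everything else on the bench where it is.

Things in the scene. Friction and masses are not known exactly. Their poses are not given: they have to be found in the camera images.
- keeper_seat (a point): The keeper: a fixed round dark-steel base, 156 mm across, 20 mm thick, on the bench, place and yaw varying. Point: centre of its flat top, 20 mm above the bench. On it stand three open cups (wells), and round them a thin lip 122 mm across, 8 mm tall, tapering to 117 mm at its top. The inner lid sits on the flat top with its rim just outside this lip.
- well1 (a point): First well, empty at the start: an upright open cup on the keeper, 37 mm inside, 43 mm outside, 12 mm tall. This point is the centre of its floor (which is the keeper's flat top), 34 mm from the keeper's axis. A ball in it has its centre 16 mm above this point.
- well2 (a point): Second well, empty at the start, like the first, a third of a turn further round the keeper.
- well3 (a point): Third well, like the others; it already holds a ball at the start.
- ball1_center (a point): Centre of a loose steel ball, 32 mm across, 0.13 kg, in a rubber ring on a low fixed wooden rest (150 x 60 x 14 mm; ring 30 mm across outside, its top 20 mm above the bench). The ball's centre is about 32 mm above the bench; the two balls on the rest are 80 mm apart along its length.
- ball2_center (a point): Centre of the other loose steel ball on the rest, the same in every way.
- ball3_center (a point): Centre of the same kind of ball that already sits in the third well.
- knob (a point): Centre of the inner lid's wooden knob: an upright cylinder 26 mm across, 32 mm tall, on the lid's axis, 66 to 98 mm above the inner lid's lower rim (point at 82). It stands up through the outer lid's hole; the top of the outer lid's collar is 20 mm below this point. Lifting it carries both nested round lids (about 0.5 kg), as the outer lies loose on the inner. They start on the bench.
- inner_rim (a point): Centre of the inner lid's open lower rim: a steel cap 134 mm across outside, 129 mm inside, 41 mm tall without its knob. Inside height 38 mm. Seated on the keeper this point coincides with the keeper_seat point.
- collar (a point): Centre of the outer lid's collar, an upright steel ring 48 mm across outside, 38 mm inside, round the lid's middle hole, standing 18 mm above the lid's flat top (point half-way up). The knob stands inside it and can pass through. Gripping the collar from outside takes the outer lid alone. Nested, this point is 53 mm above the inner lid's lower rim.
- outer_rim (a point): Centre of the outer lid's open lower rim: a steel cap 147 mm across outside, 142 mm inside, 36 mm tall without its collar, the collar point 45 mm above this one. Nested, this point is 8 mm above the inner lid's lower rim; the outer lid may sit up to 3 mm off centre on the inner one.
- outer_lid: The outer lid as a whole; origin at the centre of its lower rim, z up its axis.
- inner_lid: The inner lid as a whole; origin at the centre of its lower rim, z up its axis.
- ink_tin: Bystander, to be left alone: short round ink tin with a pale paper band, 80 mm wide, 58 mm tall; origin under its centre.
- jar: Bystander, to be left alone: small amber glass jar with a black cap, 52 mm wide, 55 mm tall; origin under its centre.
- amber_bottle: Bystander, to be left alone: tall amber bottle, 72 mm wide, 190 mm tall; origin under its centre.
- ink_knife: Bystander, to be left alone: ink knife (spatula) lying flat, 260 mm long; origin under its centre.
- roller: Bystander, to be left alone: small hand ink roller with black drum and wooden handle, lying flat, about 40 mm high; origin under its centre.
- wood_wedge: Bystander, to be left alone: wooden block 30 x 90 x 22 mm; origin under its centre.
- tall_tin: Bystander, to be left alone: ink tin with a pale paper band, 96 mm wide, 93 mm tall; origin under its centre.
Not all that is in view belongs to the job. What is shaped like the inner_lid but purple or red is not meant.

How it is judged:
By the outcome, as a careful person would: the job done as asked, in the order asked, and still so for the second after the job is handed in, while the arm keeps its last pose, push and grip.
It also fails if it takes over 67 s, if anything falls off the work surface, if the arm or the gripper's body presses on something with over 40 N, if the wrist force passes 120 N, or if a joint passes its speed limit or range.

## Working session

There is one attempt and no reset: what is moved stays moved. The work goes in short steps, Python scripts to look and compute and a tool call to move; the robot and the scene stay as the last step left them, time stands still between calls to the robot, and variables do not carry over. Pictures are saved under pics/ and viewed, at most 12 in all, crops included, and the job is handed in when it is done.

Besides the shell and the picture viewer there is one more tool, called after "Request:" as name(argument=value, ...), one argument or row to a line, values as JSON. jog_arm: Moves the arm, as the interface text tells. Its arguments: {"type":"object","properties":{"deltas":{"type":"array"},"newtons":{"type":"number"}},"required":["deltas"]}

```bash
mkdir -p pics
cat > h.py <<'E'
import numpy as np, cv2
from station import bot
from scipy.spatial.transform import Rotation as R
def cam(n):
    c=bot.read_camera(n); a=np.array(c["attitude"])
    M=a if a.shape==(3,3) else R.from_quat(a[[1,2,3,0]]).as_matrix()
    return c["img"],np.array(c["K"]),np.array(c["eye"]),M
def ray(p,K,e,M,z):
    d=M@np.linalg.inv(K)@np.array([p[0],p[1],1.]); return e+d*(z-e[2])/d[2]
def proj(P,K,e,M):
    q=K@(M.T@(np.array(P)-e)); return q[:2]/q[2]
def save(n,img): cv2.imwrite("pics/"+n,img[:,:,::-1])
E
python3 - <<'E'
from h import *
o=bot.get_obs(); print({k:np.round(v,3) for k,v in o.items()}, bot.tip_reach)
for n in("top","scene"):
    i,K,e,M=cam(n); save(n+"0.png",i); print(n,K,e,M)
E
```

```text
{'t': np.float64(0.0), 'q': array([ 1.132,  0.478,  0.022,  1.556, -0.012,  1.109, -0.083]), 'joint_vel': array([ 0.002,  0.001, -0.001,  0.001, -0.002, -0.001, -0.   ]), 'joint_torque': array([ 0.0000e+00, -5.9645e+01,  1.6080e+00, -2.8120e+01,  1.2000e-02,
        9.0000e-03, -0.0000e+00]), 'eef_pos': array([ 0.219, -0.638,  0.252]), 'tool_rot': array([-0.001,  0.986,  0.165, -0.   ]), 'contact_force': array([ 0.127, -0.001,  0.356]), 'torque': array([ 0.015, -0.014,  0.017]), 'grasp_force': np.float64(0.0), 'gripper_width': np.float64(1.0)} 0.022
top [[439.64276481   0.         317.62566378]
 [  0.         439.64276481 241.66456332]
 [  0.           0.           1.        ]] [ 0.35985025 -0.01516959  1.10673215] [[-0.01154469 -0.99001151  0.14051307]
 [-0.99976485  0.0088485  -0.01979789]
 [ 0.01835681 -0.14070858 -0.98988086]]
scene [[564.48253166   0.         312.04463455]
 [  0.         564.48253166 249.14047132]
 [  0.           0.           1.        ]] [ 1.21229279 -0.88200539  0.80756173] [[ 0.76381666  0.35450876 -0.53935855]
 [ 0.64535844 -0.40675896  0.64657531]
 [ 0.00982768 -0.84194459 -0.53947449]]
```

View pics/top0.png

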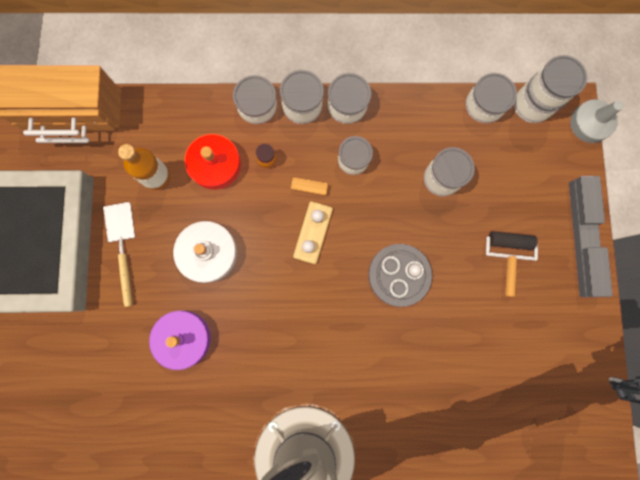

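View pics/scene0.png

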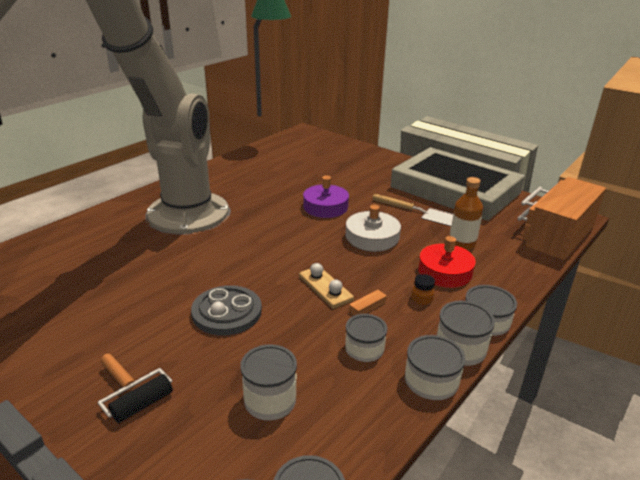

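The top view shows the keeper at about (400,274), with wells near (391,265), (399,288) and the filled one at (415,270). The loose balls are at (318,216) and (309,246), and the white lids are at (204,251) with their knob at (201,249). The scene view shows the same layout: keeper (227,309), balls (317,270) and (336,287), lids (373,230).

```bash
cat > m.py <<'E'
from h import *
i,K,e,M=cam("top")
si,sK,se,sM=cam("scene")
def crop(im,x,y,w,h,s): return cv2.resize(im[y:y+h,x:x+w],None,fx=s,fy=s,interpolation=cv2.INTER_CUBIC)
a=crop(i,360,236,80,76,5); b=crop(i,285,195,60,76,5)
c=crop(i,165,215,80,76,5); d=crop(si,185,275,100,76,5)
f=crop(si,290,255,70,76,5)
top=np.hstack([a,b]); bot_=np.hstack([c,crop(si,340,195,60,76,5)])
save("crops.png",np.vstack([cv2.resize(np.hstack([a,b]),(700,380))[:290],cv2.resize(np.hstack([d,f]),(800,358))[:290,:700]]) if 0 else cv2.resize(np.vstack([np.hstack([a,b,np.zeros((380,150,3),np.uint8)]),np.hstack([d,f])]),(790,600)))
hsv=cv2.cvtColor(i,cv2.COLOR_RGB2HSV)
def cents(mask,lo,hi):
    n,l,s,ct=cv2.connectedComponentsWithStats(mask.astype(np.uint8))
    return [(s[k,4],ct[k].round(1),s[k,:4]) for k in range(1,n) if lo<s[k,4]<hi]
# low saturation = non-wood
m=(hsv[...,1]<70); 
print("unsat",[x for x in cents(m,30,6000) if 150<x[1][0]<450 and 190<x[1][1]<320])
m=(hsv[...,1]<60)&(hsv[...,2]>150)
print("bright",[x for x in cents(m,10,6000) if 150<x[1][0]<450 and 190<x[1][1]<320])
E
python3 m.py
```

```text
unsat [(np.int32(118), array([317.3, 215.5]), array([312, 210,  12,  12], dtype=int32)), (np.int32(2989), array([204.7, 251.8]), array([173, 221,  64,  62], dtype=int32)), (np.int32(115), array([307.8, 245.9]), array([302, 240,  12,  12], dtype=int32)), (np.int32(3056), array([400. , 274.9]), array([369, 244,  63,  62], dtype=int32))]
bright [(np.int32(107), array([317. , 215.5]), array([312, 210,  11,  12], dtype=int32)), (np.int32(2915), array([204.5, 251.7]), array([173, 221,  63,  62], dtype=int32)), (np.int32(107), array([307.8, 246. ]), array([302, 241,  12,  11], dtype=int32)), (np.int32(23), array([410.1, 248.4]), array([405, 245,  10,   7], dtype=int32)), (np.int32(227), array([378.5, 279.6]), array([371, 248,  28,  56], dtype=int32)), (np.int32(560), array([393.7, 277.2]), array([381, 255,  31,  43], dtype=int32)), (np.int32(336), array([413.6, 269.8]), array([404, 260,  20,  21], dtype=int32)), (np.int32(16), array([388.5, 265.2]), array([387, 262,   5,   7], dtype=int32)), (np.int32(36), array([405.1, 302.3]), array([400, 300,  12,   6], dtype=int32))]
```

View pics/crops.png

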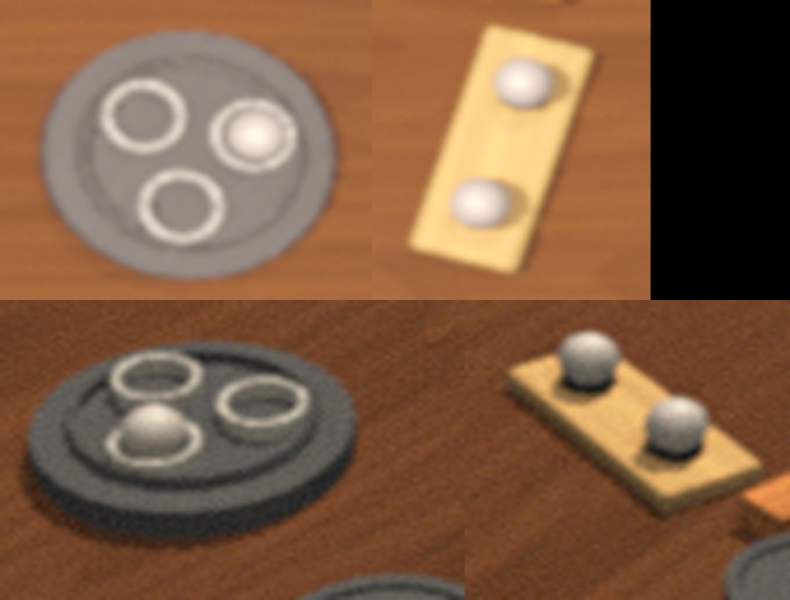

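The crops clearly show the wells as light rings, and the third holds a ball. The two loose balls look grey against the yellow rest. Next I'll compute positions from both views.

```bash
cat > m2.py <<'E'
from h import *
T=cam("top"); S=cam("scene")
def comps(mask,box,lo,hi):
    x0,y0,x1,y1=box; mm=np.zeros(mask.shape,np.uint8); mm[y0:y1,x0:x1]=mask[y0:y1,x0:x1]
    n,l,s,ct=cv2.connectedComponentsWithStats(mm)
    out=[]
    for k in range(1,n):
        if lo<s[k,4]<hi:
            c=max(cv2.findContours((l==k).astype(np.uint8),0,1)[0],key=len)
            out.append((s[k,4],ct[k],cv2.fitEllipse(c) if len(c)>5 else None))
    return out
def tri(p,q):
    d1=ray(p,*T[1:],0)-T[2]; d2=ray(q,*S[1:],0)-S[2]
    s=np.linalg.lstsq(np.c_[d1,-d2],S[2]-T[2],rcond=None)[0]
    a,b=T[2]+s[0]*d1,S[2]+s[1]*d2; return (a+b)/2, np.linalg.norm(a-b)
H=[cv2.cvtColor(c[0],cv2.COLOR_RGB2HSV) for c in(T,S)]
r=lambda v:np.round(v,4)
# balls
bt=comps(H[0][...,1]<80,(290,200,330,260),50,300); bs=comps(H[1][...,1]<70,(295,258,350,300),40,400)
for b in bt: print("ball top",r(ray(b[2][0],*T[1:],.032)),b[0],b[2])
for b in bs: print("ball scn",r(ray(b[2][0],*S[1:],.032)),b[0],b[2])
# keeper
k=comps(H[0][...,1]<90,(360,236,440,312),1500,5000)
print("keeper top",[(r(ray(b[2][0],*T[1:],.017)),b[2]) for b in k])
# rims
g=cv2.resize(T[0][236:312,360:440],None,fx=4,fy=4,interpolation=cv2.INTER_CUBIC).min(2)
m=(g>175).astype(np.uint8)
cs,hh=cv2.findContours(m,cv2.RETR_CCOMP,1)
for c in cs:
    if len(c)>60:
        f=cv2.fitEllipse(c); p=(np.array(f[0])+.5)/4-.5+[360,236]; print("rim",len(c),r(f[1]),p.round(1),r(ray(p,*T[1:],.032)))
# knob
for n,h,box,C in(("top",H[0],(190,236,216,262),T),("scn",H[1],(362,200,388,222),S)):
    for b in comps((h[...,1]>110),box,20,600): print("knob",n,b[0],b[1],b[2],r(ray(b[1],*C[1:],.082)))
# outer lid
for b in comps(H[0][...,1]<90,(165,215,245,290),1500,5000): print("lid",b[2],r(ray(b[2][0],*T[1:],.04)))
E
python3 m2.py
```

```text
ball top [ 0.5783 -0.0359  0.032 ] 127 ((317.0269775390625, 215.45611572265625), (11.551464080810547, 12.160462379455566), 98.90843963623047)
ball top [ 0.5019 -0.0123  0.032 ] 128 ((307.7763977050781, 245.9524688720703), (11.854576110839844, 12.013506889343262), 111.97319793701172)
ball scn [ 0.5041 -0.0163  0.032 ] 141 ((316.2560119628906, 269.7981872558594), (10.958687782287598, 14.506426811218262), 5.732487678527832)
ball scn [ 0.5813 -0.0404  0.032 ] 147 ((335.23114013671875, 286.8233642578125), (11.266646385192871, 14.724815368652344), 12.515981674194336)
keeper top [(array([ 0.4294, -0.2409,  0.017 ]), ((400.03277587890625, 274.83282470703125), (61.59061050415039, 62.8407096862793), 118.1166763305664))]
rim 203 [69.7897 71.4061] [398.5 287.7] [ 0.397 -0.233  0.032]
rim 164 [56.5663 59.5697] [398.5 287.8] [ 0.3969 -0.2329  0.032 ]
rim 409 [62.9452 65.8741] [414.2 269.7] [ 0.4408 -0.2731  0.032 ]
rim 202 [69.0239 70.5516] [390.5 264.9] [ 0.4531 -0.2153  0.032 ]
rim 159 [55.5494 58.8117] [390.4 264.9] [ 0.4531 -0.215   0.032 ]
knob top 89 [199.56179775 248.82022472] ((199.5883026123047, 248.78236389160156), (9.214136123657227, 10.608110427856445), 93.18614959716797) [0.4909 0.2406 0.082 ]
knob scn 356 [374.68539326 206.75280899] ((374.6166687011719, 206.96075439453125), (18.660545349121094, 26.117406845092773), 90.03173065185547) [0.4775 0.2613 0.082 ]
lid ((204.65216064453125, 251.73492431640625), (61.663116455078125, 63.85130310058594), 87.22505187988281) [0.489  0.2385 0.04  ]
```

Request:
jog_arm(
  deltas=[
    [0.02, 0.033, 0, 0, 0, -0.035, 1],
    [0.02, 0.033, 0, 0, 0, -0.035, 1],
    [0.02, 0.033, 0, 0, 0, -0.035, 1],
    [0.02, 0.033, 0, 0, 0, -0.035, 1],
    [0.02, 0.033, 0, 0, 0, -0.035, 1],
    [0.02, 0.033, 0, 0, 0, -0.035, 1],
    [0.02, 0.033, 0, 0, 0, -0.035, 1],
    [0.02, 0.033, 0, 0, 0, -0.035, 1],
    [0.02, 0.033, 0, 0, 0, -0.035, 1],
    [0.02, 0.033, 0, 0, 0, -0.035, 1],
  ],
)

```text
t: 1.3
eef_pos: [0.4199, -0.307, 0.2535]
tool_rot: [0.0, 1.0, -0.01, 0.0]
contact_force: [1.8, -0.6, 0.5]
gripper_width: 1.0
grasp_force: 0.0
```

Request:
jog_arm(
  deltas=[
    [0.02, 0.033, 0, 0, 0, -0.035, 0.7],
    [0.02, 0.033, 0, 0, 0, -0.035, 0.7],
    [0.02, 0.033, 0, 0, 0, -0.035, 0.7],
    [0.02, 0.033, 0, 0, 0, -0.035, 0.7],
    [0.02, 0.033, 0, 0, 0, -0.035, 0.7],
    [0.02, 0.033, 0, 0, 0, -0.035, 0.7],
    [0.02, 0.033, 0, 0, 0, -0.035, 0.7],
    [0.02, 0.033, 0, 0, 0, -0.035, 0.7],
    [0, 0, -0.04, 0, 0, 0, 0.7],
    [0, 0, -0.04, 0, 0, 0, 0.7],
  ],
)

```text
t: 2.3
eef_pos: [0.5809, -0.0425, 0.1735]
tool_rot: [-0.001, 0.989, -0.148, 0.002]
contact_force: [0.0, -0.7, -0.6]
gripper_width: 0.704
grasp_force: 0.0
```

```bash
python3 -c "
from h import *
o=bot.get_obs(); print(o['t'],np.round(o['q'],3),np.round(o['eef_pos'],4),np.round(o['tool_rot'],4),o['gripper_width'],np.round(o['contact_force'],2),bot.tip_reach)
print(R.from_quat(np.array(o['tool_rot'])[[1,2,3,0]]).as_matrix().round(3))"
```

```text
2.3 [ 0.118  0.421 -0.194  1.849  0.102  0.877 -1.992] [ 0.5809 -0.0425  0.1735] [-5.000e-04  9.890e-01 -1.476e-01  1.900e-03] 0.7041494071570942 [ 0.01 -0.73 -0.62] 0.022
[[ 0.956 -0.292  0.004]
 [-0.292 -0.956  0.   ]
 [ 0.004 -0.002 -1.   ]]
```

Request:
jog_arm(
  deltas=[
    [-0.002, 0.0055, -0.035, 0, 0, 0, 0.7],
    [0, 0, -0.035, 0, 0, 0, 0.7],
    [0, 0, -0.035, 0, 0, 0, 0.7],
    [0, 0, -0.02, 0, 0, 0, 0.7],
    [0, 0, 0, 0, 0, 0, 0.55],
    [0, 0, 0, 0, 0, 0, 0.3],
    [0, 0, 0, 0, 0, 0, 0.3],
    [0, 0, 0, 0, 0, 0, 0.3],
    [0, 0, 0, 0, 0, 0, 0.3],
  ],
  newtons=30,
)

```text
t: 3.2
eef_pos: [0.5784, -0.038, 0.0498]
tool_rot: [-0.001, 0.989, -0.149, 0.001]
contact_force: [1.1, 4.0, 3.4]
gripper_width: 0.349
grasp_force: 30.0
```

```bash
python3 -c "
from h import *
o=bot.get_obs(); print(np.round(o['eef_pos'],4),o['gripper_width'],o['grasp_force'])
i=cam('scene')[0][215:315,270:390]; j=cam('top')[0][190:270,275:355]
save('g1.png',np.hstack([cv2.resize(i,(480,400),interpolation=2),cv2.resize(j,(320,400),interpolation=2)]))"
```

```text
[ 0.5784 -0.038   0.0498] 0.3494353563815109 29.97098296880722
```

View pics/g1.png

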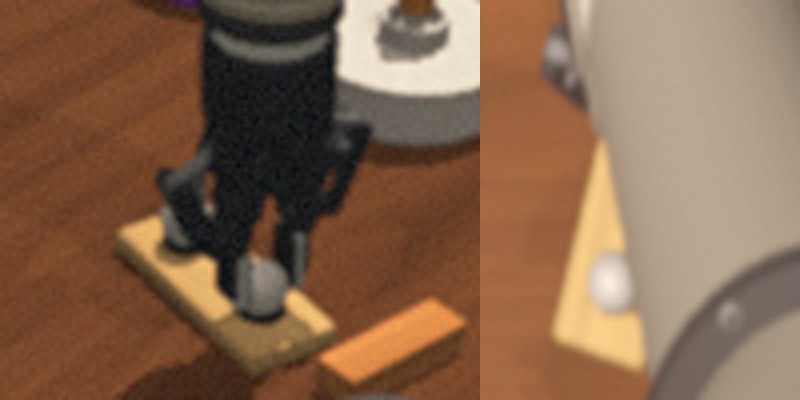

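The scene crop shows the jaws closed on ball 1, but the 0.349 opening (29.7 mm) suggests I've gripped it above its equator. I'll re-grip 5 mm lower.

Request:
jog_arm(
  deltas=[
    [0, 0, 0, 0, 0, 0, 0.5],
    [0, 0, 0, 0, 0, 0, 0.5],
    [0, 0, -0.005, 0, 0, 0, 0.5],
    [0, 0, 0, 0, 0, 0, 0.5],
    [0, 0, 0, 0, 0, 0, 0.3],
    [0, 0, 0, 0, 0, 0, 0.3],
    [0, 0, 0, 0, 0, 0, 0.3],
    [0, 0, 0, 0, 0, 0, 0.3],
  ],
)

```text
t: 4.1
eef_pos: [0.5778, -0.0373, 0.0435]
tool_rot: [-0.001, 0.989, -0.148, 0.0]
contact_force: [0.7, 4.8, 1.5]
gripper_width: 0.349
grasp_force: 29.6
```

Request:
jog_arm(
  deltas=[
    [0, 0, 0, 0, 0, 0, 0.5],
    [0, 0, 0.006, 0, 0, 0, 0.5],
    [0, 0, 0, 0, 0, 0, 0.3],
    [0, 0, 0, 0, 0, 0, 0.3],
    [0, 0, 0, 0, 0, 0, 0.3],
    [0, 0, 0.02, 0, 0, 0, 0.3],
    [0, 0, 0.04, 0, 0, 0, 0.3],
    [0, 0, 0.04, 0, 0, 0, 0.3],
    [0, 0, 0, 0, 0, 0, 0.3],
  ],
)

```text
t: 5.0
eef_pos: [0.5806, -0.0396, 0.1548]
tool_rot: [-0.0, 0.989, -0.15, 0.005]
contact_force: [2.0, -0.4, -0.9]
gripper_width: 0.346
grasp_force: 30.0
```

```bash
python3 -c "
from h import *
o=bot.get_obs(); print(o['t'],np.round(o['eef_pos'],4),np.round(o['q'],2),o['gripper_width'],np.round(o['contact_force'],2))
for w,c in (('A',(.0228,.0252)),('B',(-.0333,.0074))): print(w,np.degrees(np.arctan2(c[1],c[0])))"
```

```text
5.0 [ 0.5806 -0.0396  0.1548] [ 0.11  0.44 -0.19  1.87  0.11  0.83 -2.01] 0.34561572372296834 [ 2.   -0.41 -0.85]
A 47.862405226111754
B 167.47119229084848
```

Request:
jog_arm(
  deltas=[
    [-0.014, -0.0197, 0, 0, 0, 0.126, 0.3],
    [-0.014, -0.0197, 0, 0, 0, 0.126, 0.3],
    [-0.014, -0.0197, 0, 0, 0, 0.126, 0.3],
    [-0.014, -0.0197, 0, 0, 0, 0.126, 0.3],
    [-0.014, -0.0197, 0, 0, 0, 0.126, 0.3],
    [-0.014, -0.0197, 0, 0, 0, 0.126, 0.3],
    [-0.014, -0.0197, 0, 0, 0, 0.126, 0.3],
    [-0.014, -0.0197, 0, 0, 0, 0.126, 0.3],
    [-0.014, -0.0197, 0, 0, 0, 0.126, 0.3],
    [0, 0, -0.04, 0, 0, 0, 0.3],
  ],
)

```text
t: 6.0
eef_pos: [0.4515, -0.2218, 0.1118]
tool_rot: [0.004, 0.915, 0.404, 0.002]
contact_force: [1.0, 0.3, -1.5]
gripper_width: 0.349
grasp_force: 30.1
```

Request:
jog_arm(
  deltas=[
    [0, 0, -0.03, 0, 0, 0, 0.3],
    [0, 0, 0, 0, 0, 0, 0.3],
    [0, 0, 0, 0, 0, 0, 0.3],
  ],
)

```text
t: 6.3
eef_pos: [0.4508, -0.2161, 0.0791]
tool_rot: [-0.001, 0.914, 0.405, -0.001]
contact_force: [0.3, -0.4, -0.7]
gripper_width: 0.344
grasp_force: 30.1
```

```bash
cat > look.py <<'E'
import sys
from h import *
o=bot.get_obs(); print(o['t'],np.round(o['eef_pos'],4),np.round(o['q'],2),o['gripper_width'],np.round(o['contact_force'],2))
print(R.from_quat(np.array(o['tool_rot'])[[1,2,3,0]]).as_matrix().round(3)[:,1:])
n,x0,y0,x1,y1=sys.argv[1],*map(int,sys.argv[2:6]); s=cam("scene")[0][y0:y1,x0:x1]
x0,y0,x1,y1=map(int,sys.argv[6:10]); t=cam("top")[0][y0:y1,x0:x1]
f=lambda a:cv2.resize(a,None,fx=400/max(a.shape),fy=400/max(a.shape),interpolation=2)
a,b=f(s),f(t); h=max(a.shape[0],b.shape[0]); p=lambda a:np.pad(a,((0,h-a.shape[0]),(0,0),(0,0)))
save(n,np.hstack([p(a),p(b)]))
E
python3 look.py w1.png 170 240 290 345 350 215 450 325
```

```text
6.3 [ 0.4508 -0.2161  0.0791] [ 0.62  0.47 -0.37  2.08  0.28  0.63 -0.67] 0.34394638938228544 [ 0.29 -0.35 -0.69]
[[ 0.741 -0.002]
 [-0.671  0.001]
 [-0.002 -1.   ]]
```

View pics/w1.png

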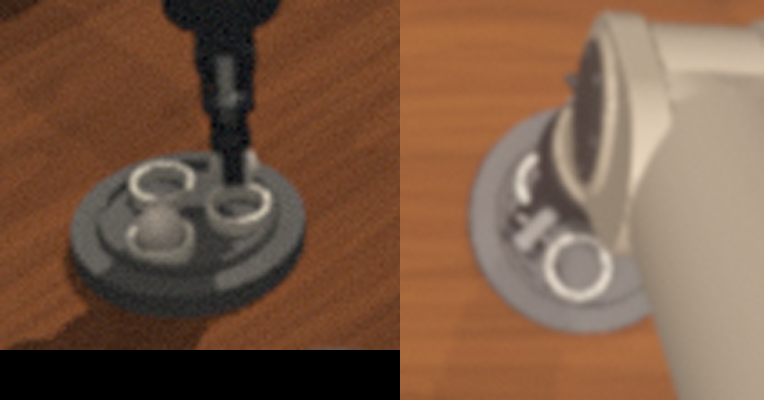

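The jaws with ball 1 hang over the front-right well: finger at crop (235,180), rim centre at (238,203). I'll cross-check the rim positions using the first scene picture.

```bash
python3 -c "
from h import *
S=cam('scene'); im=cv2.imread('pics/scene0.png')
g=cv2.resize(im[275:351,185:285],None,fx=4,fy=4,interpolation=2).min(2)
for th in (110,125,140):
  cs,_=cv2.findContours((g>th).astype(np.uint8),cv2.RETR_CCOMP,1)
  for c in cs:
    if len(c)>60:
        f=cv2.fitEllipse(c); p=(np.array(f[0])+.5)/4-.5+[185,275]; print(th,len(c),np.round(f[1],0),p.round(1),ray(p,*S[1:],.032).round(4))
print('ball now',proj((.4508,-.2161,.061),*S[1:]),'if on A',proj((.4531,-.2152,.061),*S[1:]))
"
```

```text
110 198 [52. 82.] [240.9 300.3] [ 0.4538 -0.2179  0.032 ]
110 139 [35. 59.] [241.1 300.1] [ 0.4537 -0.2171  0.032 ]
110 372 [ 83. 129.] [217.9 302.6] [ 0.4215 -0.2569  0.032 ]
110 148 [27. 69.] [217.  311.6] [ 0.4435 -0.2793  0.032 ]
110 137 [33. 59.] [218.2 293.8] [ 0.3977 -0.2348  0.032 ]
125 67 [15. 29.] [209.4 311.2] [ 0.43   -0.2891  0.032 ]
125 189 [49. 79.] [240.9 300.3] [ 0.4539 -0.2179  0.032 ]
125 147 [38. 62.] [241.1 300.2] [ 0.4537 -0.2172  0.032 ]
125 457 [ 74. 118.] [218.9 301.4] [ 0.4199 -0.2526  0.032 ]
125 144 [37. 62.] [218.2 293.9] [ 0.398 -0.235  0.032]
140 187 [37. 67.] [220.3 307.2] [ 0.4374 -0.2644  0.032 ]
140 116 [47. 76.] [240.5 299.9] [ 0.452  -0.2173  0.032 ]
140 94 [36. 39.] [236.7 300.4] [ 0.4468 -0.2242  0.032 ]
140 69 [17. 27.] [225.1 294.1] [ 0.4103 -0.2255  0.032 ]
140 112 [37. 38.] [214.1 294.2] [ 0.3917 -0.2419  0.032 ]
ball now [239.79324184 288.9550394 ] if on A [240.81622907 289.18010298]
```

Request:
jog_arm(
  deltas=[
    [0.0025, 0, -0.01, 0, 0, 0, 0.3],
    [0, 0, -0.008, 0, 0, 0, 0.3],
    [0, 0, -0.004, 0, 0, 0, 0.3],
    [0, 0, 0, 0, 0, 0, 0.3],
    [0, 0, 0, 0, 0, 0, 0.3],
  ],
)

```text
t: 6.95
eef_pos: [0.4537, -0.2161, 0.0571]
tool_rot: [-0.0, 0.914, 0.405, -0.0]
contact_force: [0.3, -0.1, -2.0]
gripper_width: 0.347
grasp_force: 30.1
```

Request:
jog_arm(
  deltas=[
    [0, 0, 0, 0, 0, 0, 0.45],
    [0, 0, 0, 0, 0, 0, 0.55],
    [0, 0, 0, 0, 0, 0, 0.55],
    [0, 0, 0.02, 0, 0, 0, 0.55],
    [0, 0, 0.04, 0, 0, 0, 0.6],
    [0, 0, 0.04, 0, 0, 0, 0.6],
    [0.005, 0.025, 0, 0, 0, -0.126, 0.6],
    [0.005, 0.025, 0, 0, 0, -0.126, 0.6],
    [0.005, 0.025, 0, 0, 0, -0.126, 0.6],
    [0.005, 0.025, 0, 0, 0, -0.126, 0.6],
  ],
)

```text
t: 7.95
eef_pos: [0.4739, -0.1154, 0.1577]
tool_rot: [0.0, 0.987, 0.162, 0.0]
contact_force: [-1.0, -0.5, -0.1]
gripper_width: 0.601
grasp_force: 0.0
```

Request:
jog_arm(
  deltas=[
    [0.005, 0.02, 0, 0, 0, -0.126, 0.6],
    [0.005, 0.02, 0, 0, 0, -0.126, 0.6],
    [0.005, 0.02, 0, 0, 0, -0.126, 0.6],
    [0.005, 0.02, 0, 0, 0, -0.126, 0.6],
    [0.005, 0.018, 0, 0, 0, -0.126, 0.6],
    [0, 0, 0, 0, 0, 0, 0.6],
  ],
)

```text
t: 8.55
eef_pos: [0.4995, -0.0152, 0.1577]
tool_rot: [-0.001, 0.989, -0.148, 0.001]
contact_force: [-0.3, -0.4, -0.2]
gripper_width: 0.602
grasp_force: 0.0
```

```bash
python3 look.py w1b.png 170 240 350 345 350 215 450 325
```

```text
8.55 [ 0.4995 -0.0152  0.1577] [ 0.13  0.33 -0.27  2.04  0.12  0.78 -2.08] 0.6017765560127037 [-0.31 -0.45 -0.17]
[[-0.292  0.001]
 [-0.956  0.001]
 [-0.001 -1.   ]]
```

View pics/w1b.png

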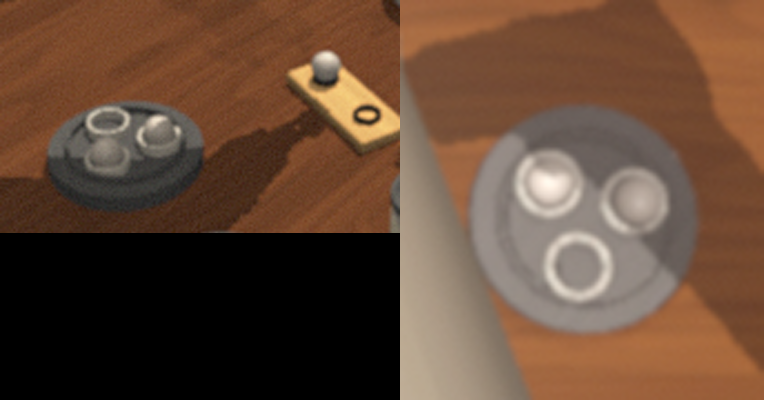

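Ball 1 sits in the well (top crop (548,182)). Ball 2 is still on the rest, and I'm above it.

Request:
jog_arm(
  deltas=[
    [0.003, 0.001, -0.04, 0, 0, 0, 0.6],
    [0, 0, -0.04, 0, 0, 0, 0.6],
    [0, 0, -0.028, 0, 0, 0, 0.6],
    [0, 0, 0, 0, 0, 0, 0.6],
    [0, 0, 0, 0, 0, 0, 0.3],
    [0, 0, 0, 0, 0, 0, 0.3],
    [0, 0, 0, 0, 0, 0, 0.3],
    [0, 0, 0, 0, 0, 0, 0.3],
    [0, 0, 0, 0, 0, 0, 0.3],
  ],
)

```text
t: 9.55
eef_pos: [0.5037, -0.0154, 0.0519]
tool_rot: [-0.001, 0.989, -0.148, 0.002]
contact_force: [0.3, 6.2, 1.3]
gripper_width: 0.348
grasp_force: 29.5
```

Request:
jog_arm(
  deltas=[
    [0, 0, 0.02, 0, 0, 0, 0.3],
    [0, 0, 0.04, 0, 0, 0, 0.3],
    [0, 0, 0.04, 0, 0, 0, 0.3],
    [0, 0, 0, 0, 0, 0, 0.3],
  ],
)

```text
t: 9.95
eef_pos: [0.506, -0.0175, 0.1564]
tool_rot: [-0.001, 0.989, -0.149, 0.006]
contact_force: [0.7, 0.4, -0.2]
gripper_width: 0.347
grasp_force: 30.1
```

Request:
jog_arm(
  deltas=[
    [-0.0136, -0.027, 0, 0, 0, 0.01, 0.3],
    [-0.0136, -0.027, 0, 0, 0, 0.01, 0.3],
    [-0.0136, -0.027, 0, 0, 0, 0.01, 0.3],
    [-0.0136, -0.027, 0, 0, 0, 0.01, 0.3],
    [-0.0136, -0.027, 0, 0, 0, 0.01, 0.3],
    [-0.0136, -0.027, 0, 0, 0, 0.01, 0.3],
    [-0.0136, -0.027, 0, 0, 0, 0.01, 0.3],
    [-0.0136, -0.027, 0, 0, 0, 0.01, 0.3],
    [0, 0, -0.03, 0, 0, 0, 0.3],
    [0, 0, -0.03, 0, 0, 0, 0.3],
  ],
)

```text
t: 10.95
eef_pos: [0.3934, -0.2355, 0.0905]
tool_rot: [0.001, 0.994, -0.111, 0.002]
contact_force: [-0.1, 0.6, -2.0]
gripper_width: 0.347
grasp_force: 30.1
```

Request:
jog_arm(
  deltas=[
    [0, 0, -0.02, 0, 0, 0, 0.3],
    [0, 0, 0, 0, 0, 0, 0.3],
    [0, 0, 0, 0, 0, 0, 0.3],
  ],
)

```text
t: 11.25
eef_pos: [0.3932, -0.2335, 0.0702]
tool_rot: [0.0, 0.994, -0.109, 0.0]
contact_force: [0.6, -0.3, -1.9]
gripper_width: 0.349
grasp_force: 30.1
```

Request:
jog_arm(
  deltas=[
    [0.0045, -0.0005, 0, 0, 0, 0, 0.3],
    [0, 0, -0.006, 0, 0, 0, 0.3],
    [0, 0, -0.006, 0, 0, 0, 0.3],
    [0, 0, 0, 0, 0, 0, 0.3],
    [0, 0, 0, 0, 0, 0, 0.3],
  ],
)

```text
t: 11.75
eef_pos: [0.3972, -0.2336, 0.0571]
tool_rot: [-0.0, 0.994, -0.109, -0.0]
contact_force: [0.4, -0.4, -1.5]
gripper_width: 0.346
grasp_force: 30.1
```

Request:
jog_arm(
  deltas=[
    [0, 0, 0, 0, 0, 0, 0.45],
    [0, 0, 0, 0, 0, 0, 0.55],
    [0, 0, 0, 0, 0, 0, 0.55],
    [0, 0, 0.02, 0, 0, 0, 0.55],
    [0, 0, 0.04, 0, 0, 0, 0.6],
    [0, 0, 0.04, 0, 0, 0, 0.6],
    [0.01, 0.03, 0.04, 0, 0, 0, 0.6],
    [0.01, 0.04, 0.02, 0, 0, 0, 0.6],
    [0.01, 0.04, 0, 0, 0, 0, 0.6],
    [0.01, 0.04, 0, 0, 0, 0, 0.6],
  ],
)

```text
t: 12.75
eef_pos: [0.4379, -0.083, 0.2178]
tool_rot: [0.0, 0.994, -0.11, 0.001]
contact_force: [0.5, -0.2, -0.3]
gripper_width: 0.601
grasp_force: 0.0
```

Run:
```python
from h import *
T=cam("top");S=cam("scene")
save("k2.png",np.hstack([cv2.resize(S[0][270:350,180:280],(400,320)),cv2.resize(T[0][230:320,350:450],(356,320))]))
for n,C,(x0,y0,x1,y1) in(("top0",T,(185,232,220,268)),("scene0",S,(355,198,395,226))):
    im=cv2.imread(f"pics/{n}.png"); h=cv2.cvtColor(im,cv2.COLOR_BGR2HSV)[y0:y1,x0:x1]
    for th in(90,130):
        m=(h[...,1]>th).astype(np.uint8); k,l,s,c=cv2.connectedComponentsWithStats(m)
        for j in range(1,k):
            if s[j,4]>30: p=c[j]+[x0,y0]; b=s[j,:2]+(s[j,2:4]-1)/2+[x0,y0]; print(n,th,s[j],p.round(1),b,ray(p,*C[1:],.081).round(4),ray(b,*C[1:],.081).round(4))
im=cv2.imread("pics/scene0.png")
save("k0.png",cv2.resize(im[190:260,335:415,::-1],(640,560),interpolation=2))
```

```text
top0 90 [  9  12  12  11 107] [199.6 249. ] [199.5 249. ] [0.4907 0.2407 0.081 ] [0.4906 0.2409 0.081 ]
top0 130 [10 13 10  9 76] [199.5 248.9] [199.5 249. ] [0.4908 0.2409 0.081 ] [0.4906 0.2409 0.081 ]
scene0 90 [  0   0  40  21 638] [375.1 205.7] [374.5 208. ] [0.474  0.2685 0.081 ] [0.4802 0.2567 0.081 ]
scene0 130 [  0   0  40  21 569] [374.7 205.6] [374.5 208. ] [0.4729 0.2681 0.081 ] [0.4802 0.2567 0.081 ]
```

View pics/k2.png

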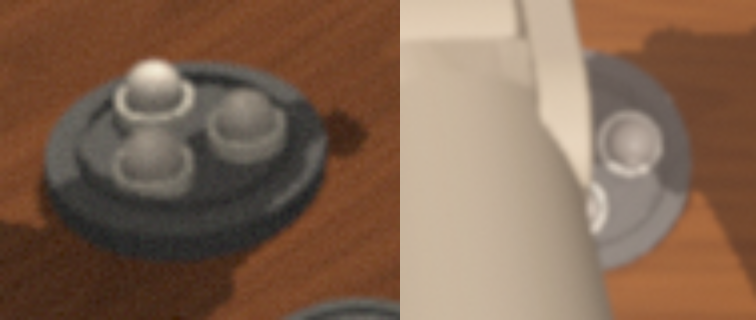

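View pics/k0.png

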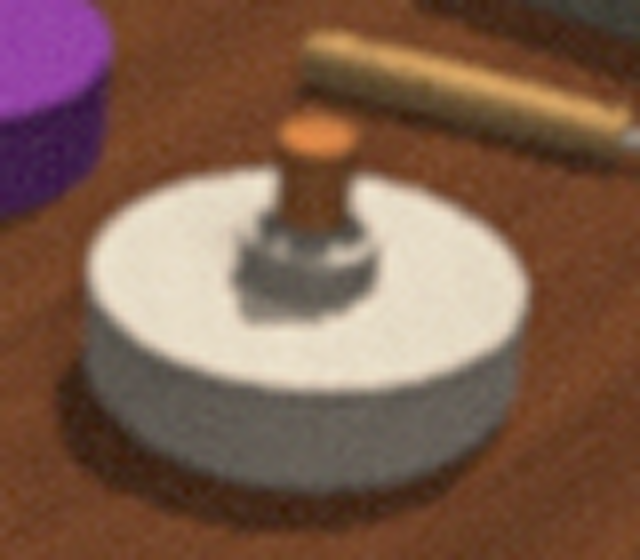

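All three wells now hold balls. The k0 crop shows the white lids with the knob's top disk at crop (319,135), collar around it. Combining both views puts the knob at about (0.4915, 0.239).

Request:
jog_arm(
  deltas=[
    [0.0067, 0.0403, 0, 0, 0, 0.075, 0.7],
    [0.0067, 0.0403, 0, 0, 0, 0.075, 0.7],
    [0.0067, 0.0403, 0, 0, 0, 0.075, 0.7],
    [0.0067, 0.0403, 0, 0, 0, 0.075, 0.7],
    [0.0067, 0.0403, 0, 0, 0, 0.075, 0.7],
    [0.0067, 0.0403, 0, 0, 0, 0.075, 0.7],
    [0.0067, 0.0403, 0, 0, 0, 0.075, 0.7],
    [0.0067, 0.0403, 0, 0, 0, 0.075, 0.7],
    [0, 0, -0.04, 0, 0, 0, 0.7],
    [0, 0, -0.03, 0, 0, 0, 0.7],
  ],
)

```text
t: 13.85
eef_pos: [0.491, 0.2391, 0.1454]
tool_rot: [-0.0, 0.982, 0.19, 0.0]
contact_force: [0.6, -1.0, -0.9]
gripper_width: 0.701
grasp_force: 0.0
```

Request:
jog_arm(
  deltas=[
    [0, 0, 0, 0, 0, 0, 0.7],
    [0, 0, 0, 0, 0, 0, 0.7],
  ],
)

```text
t: 14.05
eef_pos: [0.491, 0.2376, 0.1467]
tool_rot: [0.0, 0.982, 0.189, -0.0]
contact_force: [-0.5, 0.9, 0.1]
gripper_width: 0.701
grasp_force: 0.0
```

Request:
jog_arm(
  deltas=[
    [0.0005, 0.001, -0.03, 0, 0, 0, 0.7],
    [0, 0, -0.0275, 0, 0, 0, 0.7],
    [0, 0, 0, 0, 0, 0, 0.7],
    [0, 0, 0, 0, 0, 0, 0.5],
    [0, 0, 0, 0, 0, 0, 0.35],
    [0, 0, 0, 0, 0, 0, 0.2],
    [0, 0, 0, 0, 0, 0, 0.2],
    [0, 0, 0, 0, 0, 0, 0.2],
    [0, 0, 0, 0, 0, 0, 0.2],
  ],
  newtons=60,
)

```text
t: 14.95
eef_pos: [0.4927, 0.2398, 0.0914]
tool_rot: [-0.0, 0.982, 0.189, 0.002]
contact_force: [-0.2, -0.8, 6.2]
gripper_width: 0.282
grasp_force: 58.5
```

Request:
jog_arm(
  deltas=[
    [0, 0, 0.01, 0, 0, 0, 0.2],
    [0, 0, 0.02, 0, 0, 0, 0.2],
    [0, 0, 0.03, 0, 0, 0, 0.2],
    [0, 0, 0.03, 0, 0, 0, 0.2],
    [0, 0, 0, 0, 0, 0, 0.2],
    [0, 0, 0, 0, 0, 0, 0.2],
  ],
)

```text
t: 15.55
eef_pos: [0.4913, 0.2388, 0.1794]
tool_rot: [0.0, 0.982, 0.189, 0.001]
contact_force: [-0.4, 0.1, -5.4]
gripper_width: 0.287
grasp_force: 60.4
```

```bash
python3 look.py l1.png 310 150 430 260 150 200 250 290
```

```text
15.55 [0.4913 0.2388 0.1794] [-0.12  0.41 -0.56  1.91  0.27  0.9  -2.  ] 0.2871867013662606 [-0.43  0.12 -5.43]
[[ 0.371  0.001]
 [-0.928 -0.   ]
 [ 0.    -1.   ]]
```

View pics/l1.png

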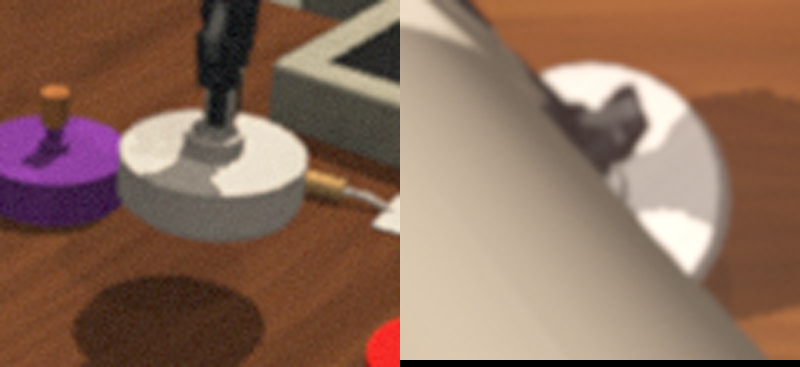

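Request:
jog_arm(
  deltas=[
    [-0.001, -0.01, 0, 0, 0, 0, 0.2],
    [-0.003, -0.02, 0, 0, 0, 0, 0.2],
    [-0.004, -0.03, 0, 0, 0, 0, 0.2],
    [-0.004, -0.03, 0, 0, 0, 0, 0.2],
    [-0.004, -0.03, 0, 0, 0, 0, 0.2],
    [-0.004, -0.03, 0, 0, 0, 0, 0.2],
    [-0.004, -0.03, 0, 0, 0, 0, 0.2],
    [-0.004, -0.03, 0, 0, 0, 0, 0.2],
    [-0.004, -0.03, 0, 0, 0, 0, 0.2],
    [-0.004, -0.03, 0, 0, 0, 0, 0.2],
  ],
)

```text
t: 16.65
eef_pos: [0.4539, -0.0328, 0.1781]
tool_rot: [-0.0, 0.982, 0.189, -0.001]
contact_force: [0.8, -0.6, -5.2]
gripper_width: 0.282
grasp_force: 60.7
```

Request:
jog_arm(
  deltas=[
    [-0.004, -0.03, 0, 0, 0, 0, 0.2],
    [-0.004, -0.03, 0, 0, 0, 0, 0.2],
    [-0.004, -0.03, 0, 0, 0, 0, 0.2],
    [-0.004, -0.03, 0, 0, 0, 0, 0.2],
    [-0.004, -0.03, 0, 0, 0, 0, 0.2],
    [-0.004, -0.03, 0, 0, 0, 0, 0.2],
    [-0.003, -0.02, 0, 0, 0, 0, 0.2],
    [-0.001, -0.01, 0, 0, 0, 0, 0.2],
    [0, 0, 0, 0, 0, 0, 0.2],
    [0, 0, 0, 0, 0, 0, 0.2],
  ],
)

```text
t: 17.65
eef_pos: [0.4272, -0.2397, 0.1786]
tool_rot: [-0.001, 0.982, 0.19, -0.0]
contact_force: [0.8, -0.0, -5.5]
gripper_width: 0.288
grasp_force: 60.6
```

Request:
jog_arm(
  deltas=[
    [0.004, -0.0015, -0.015, 0, 0, 0, 0.2],
    [0, 0, -0.02, 0, 0, 0, 0.2],
    [0, 0, -0.015, 0, 0, 0, 0.2],
    [0, 0, 0, 0, 0, 0, 0.2],
    [0, 0, 0, 0, 0, 0, 0.2],
  ],
)

```text
t: 18.15
eef_pos: [0.4316, -0.2414, 0.1286]
tool_rot: [-0.001, 0.982, 0.19, -0.0]
contact_force: [-0.3, -0.0, -4.2]
gripper_width: 0.283
grasp_force: 60.5
```

```bash
python3 look.py l2.png 160 215 290 345 345 200 455 320
python3 - <<'E'
from h import *
# outer lid ellipse of bright top in scene
S=cam("scene"); h=cv2.cvtColor(S[0],cv2.COLOR_RGB2HSV)
print(proj((.4307,-.2416,.020),*S[1:]))
E
```

```text
18.15 [ 0.4316 -0.2414  0.1286] [ 0.68  0.38 -0.36  2.07  0.19  0.73 -0.99] 0.283149459098402 [-0.27 -0.01 -4.19]
[[ 0.373 -0.001]
 [-0.928  0.001]
 [-0.001 -1.   ]]
[226.31194244 305.34750852]
```

View pics/l2.png

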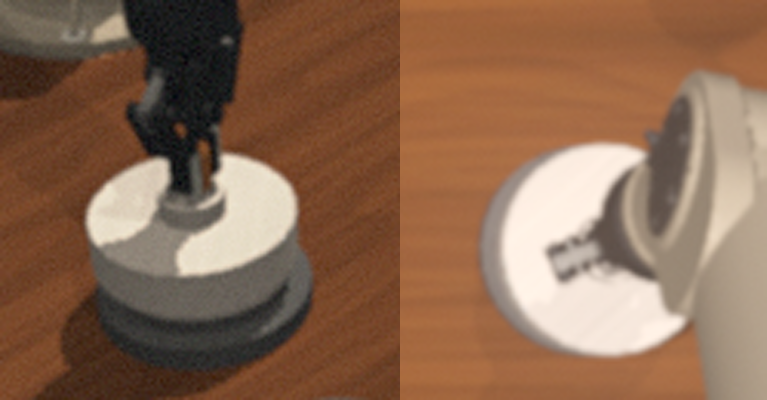

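The lids hover just above the keeper. In the scene crop, the lid top is centred near (192,213) and the keeper's edges run from x=98 to 312. I'll check this shift against the expected projection.

Run:
```python
from h import *
S=cam("scene");T=cam("top")
c=np.array([.4307,-.2416]); a=np.linspace(0,2*np.pi,73)
for C,box in((S,(160,200,300,300)),(T,(345,200,455,320))):
    im=C[0]; h=cv2.cvtColor(im,cv2.COLOR_RGB2HSV); x0,y0,x1,y1=box
    m=((h[...,1]<70)&(im.min(2)>85)).astype(np.uint8)[y0:y1,x0:x1]
    k,l,s,ct=cv2.connectedComponentsWithStats(m); j=1+np.argmax(s[1:,4]); print("white bbox",s[j]+[x0,y0,0,0,0])
    for z,r in((.081,.0735),(.045,.0735),(.02,.078)):
        P=np.array([proj((c[0]+r*np.cos(t),c[1]+r*np.sin(t),z),*C[1:]) for t in a]); print(z,P.min(0).round(1),P.max(0).round(1))
```

```text
white bbox [ 188  264   71   36 1832]
0.081 [189.9 264.2] [258.2 304.2]
0.045 [191.7 277.1] [258.9 317.8]
0.02 [190.8 284.7] [261.4 328.3]
white bbox [ 369  222   86   98 5207]
0.081 [374.6 241.4] [437.1 304.2]
0.045 [372.4 243.5] [432.8 304.2]
0.02 [369.2 243.1] [431.8 306. ]
```

Request:
jog_arm(
  deltas=[
    [0, 0, -0.005, 0, 0, 0, 0.2],
    [0, 0, -0.005, 0, 0, 0, 0.2],
    [0, 0, -0.003, 0, 0, 0, 0.2],
    [0, 0, 0, 0, 0, 0, 0.2],
  ],
)

```text
t: 18.8
eef_pos: [0.4309, -0.2422, 0.1154]
tool_rot: [-0.0, 0.982, 0.189, -0.001]
contact_force: [-0.1, 1.0, -4.3]
gripper_width: 0.284
grasp_force: 60.7
```

Request:
jog_arm(
  deltas=[
    [0, 0, -0.002, 0, 0, 0, 0.2],
    [0, 0, -0.002, 0, 0, 0, 0.2],
    [0, 0, 0, 0, 0, 0, 0.2],
  ],
)

```text
t: 19.1
eef_pos: [0.4312, -0.2424, 0.1118]
tool_rot: [-0.0, 0.982, 0.189, -0.0]
contact_force: [0.2, 0.9, -4.1]
gripper_width: 0.281
grasp_force: 60.7
```

Request:
jog_arm(
  deltas=[
    [0, 0, -0.001, 0, 0, 0, 0.2],
    [0, 0, -0.001, 0, 0, 0, 0.2],
    [0, 0, 0, 0, 0, 0, 0.2],
  ],
)

```text
t: 19.4
eef_pos: [0.4313, -0.2425, 0.1114]
tool_rot: [0.0, 0.982, 0.189, -0.0]
contact_force: [-5.0, 1.9, 11.1]
gripper_width: 0.282
grasp_force: 62.6
```

Request:
jog_arm(
  deltas=[
    [0, 0, -0.001, 0, 0, 0, 0.2],
    [0, 0, 0, 0, 0, 0, 0.2],
  ],
)

```text
t: 19.6
eef_pos: [0.4313, -0.2425, 0.1113]
tool_rot: [0.001, 0.982, 0.189, -0.0]
contact_force: [-8.0, 4.7, 22.8]
gripper_width: 0.29
grasp_force: 63.9
```

Contact came exactly at the expected seated height. Now I'll ease the push and let go.

Request:
jog_arm(
  deltas=[
    [0, 0, 0.002, 0, 0, 0, 0.2],
    [0, 0, 0, 0, 0, 0, 0.4],
    [0, 0, 0, 0, 0, 0, 0.6],
    [0, 0, 0.005, 0, 0, 0, 0.8],
    [0, 0, 0.03, 0, 0, 0, 0.85],
    [0, 0, 0.035, 0, 0, 0, 0.85],
    [0, 0, 0.035, 0, 0, 0, 0.85],
    [0, 0, 0, 0, 0, 0, 0.85],
    [0, 0, 0, 0, 0, 0, 0.85],
  ],
)

```text
t: 20.5
eef_pos: [0.4318, -0.2427, 0.2169]
tool_rot: [0.001, 0.982, 0.189, 0.001]
contact_force: [-0.9, -0.4, -0.3]
gripper_width: 0.85
grasp_force: 0.0
```

Run:
```python
from h import *
o=bot.get_obs(); print(np.round(o['eef_pos'],4),o['contact_force'].round(1),o['gripper_width'])
S=cam("scene");T=cam("top")
save("s3.png",np.hstack([cv2.resize(S[0][215:345,160:290],(390,390),interpolation=2),cv2.resize(T[0][200:320,345,None] if 0 else T[0][210:320,345:455],(390,390),interpolation=2)]))
im=S[0];h=cv2.cvtColor(im,cv2.COLOR_RGB2HSV)
m=((h[...,1]<70)&(im.min(2)>85)).astype(np.uint8)[200:320,160:300]
k,l,s,ct=cv2.connectedComponentsWithStats(m); j=1+np.argmax(s[1:,4]); print(s[j]+[160,200,0,0,0])
a=np.linspace(0,6.283,73); c=(.431,-.242)
for z,r in((.064,.0735),(.028,.0735),(.082,.024),(.118,.013),(.02,.078)):
    P=np.array([proj((c[0]+r*np.cos(t),c[1]+r*np.sin(t),z),*S[1:]) for t in a]); print(z,P.min(0).round(1),P.max(0).round(1))
```

```text
[ 0.4318 -0.2427  0.2169] [-0.9 -0.4 -0.3] 0.8496941409056489
[ 188  271   73   49 2499]
0.064 [190.7 270.5] [258.5 310.8]
0.028 [192.4 283.2] [259.2 324.2]
0.082 [213.  276.6] [235.3 289.6]
0.118 [216.8 265.9] [229.1 272.9]
0.02 [190.7 284.8] [261.3 328.5]
```

View pics/s3.png

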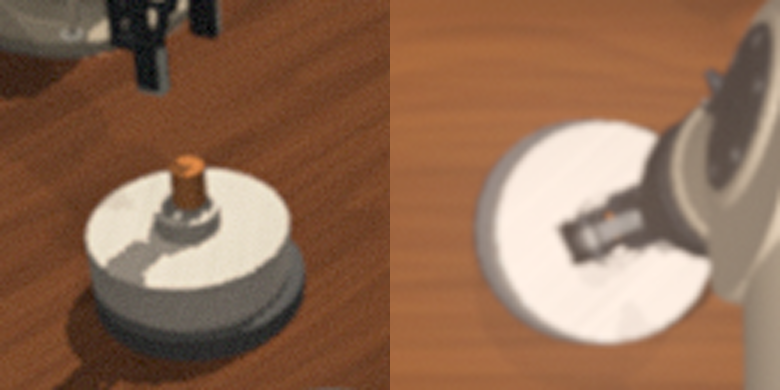

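The lids are seated and the knob is free, with its top at crop (188,163). The outer lid and collar sit about 2-3 mm to the camera's left of the axis, so I'll aim the collar grasp there.

Request:
jog_arm(
  deltas=[
    [-0.0023, -0.001, -0.03, 0, 0, 0, 0.85],
    [0, 0, -0.03, 0, 0, 0, 0.85],
    [0, 0, -0.03, 0, 0, 0, 0.85],
    [0, 0, -0.02, 0, 0, 0, 0.85],
    [0, 0, -0.012, 0, 0, 0, 0.85],
    [0, 0, -0.006, 0, 0, 0, 0.85],
    [0, 0, 0, 0, 0, 0, 0.85],
    [0, 0, 0, 0, 0, 0, 0.85],
  ],
)

```text
t: 21.4
eef_pos: [0.4295, -0.2436, 0.0886]
tool_rot: [0.0, 0.982, 0.189, 0.0]
contact_force: [-0.3, 0.1, 0.7]
gripper_width: 0.852
grasp_force: 0.0
```

Request:
jog_arm(
  deltas=[
    [0, 0, 0, 0, 0, 0, 0.7],
    [0, 0, 0, 0, 0, 0, 0.6],
    [0, 0, 0, 0, 0, 0, 0.5],
    [0, 0, 0, 0, 0, 0, 0.45],
    [0, 0, 0, 0, 0, 0, 0.45],
    [0, 0, 0, 0, 0, 0, 0.45],
  ],
  newtons=50,
)

```text
t: 22.0
eef_pos: [0.4295, -0.2437, 0.089]
tool_rot: [0.001, 0.982, 0.189, 0.0]
contact_force: [-0.7, 0.7, 6.1]
gripper_width: 0.528
grasp_force: 51.2
```

Request:
jog_arm(
  deltas=[
    [0, 0, 0.003, 0, 0, 0, 0.45],
    [0, 0, 0.004, 0, 0, 0, 0.45],
    [0, 0, 0.006, 0, 0, 0, 0.45],
    [0, 0, 0, 0, 0, 0, 0.45],
    [0, 0, 0, 0, 0, 0, 0.45],
  ],
)

```text
t: 22.5
eef_pos: [0.4291, -0.2435, 0.1012]
tool_rot: [0.0, 0.982, 0.189, 0.0]
contact_force: [0.1, 0.9, -3.2]
gripper_width: 0.532
grasp_force: 52.2
```

Request:
jog_arm(
  deltas=[
    [0, 0, 0.008, 0, 0, 0, 0.45],
    [0, 0, 0.012, 0, 0, 0, 0.45],
    [0, 0, 0.015, 0, 0, 0, 0.45],
    [0, 0, 0.015, 0, 0, 0, 0.45],
    [0, 0, 0.015, 0, 0, 0, 0.45],
    [0, 0, 0.015, 0, 0, 0, 0.45],
    [0, 0, 0.015, 0, 0, 0, 0.45],
    [0, 0, 0.01, 0, 0, 0, 0.45],
    [0, 0, 0.005, 0, 0, 0, 0.45],
    [0, 0, 0, 0, 0, 0, 0.45],
  ],
)

```text
t: 23.5
eef_pos: [0.4293, -0.2435, 0.2117]
tool_rot: [0.0, 0.982, 0.189, 0.0]
contact_force: [0.1, 0.4, -3.0]
gripper_width: 0.533
grasp_force: 52.2
```

```bash
python3 look.py f.png 150 170 300 345 340 190 460 320
```

```text
23.5 [ 0.4293 -0.2435  0.2117] [ 0.73  0.25 -0.39  2.    0.12  0.9  -0.92] 0.5328507156813996 [ 0.1   0.44 -2.96]
[[ 0.372  0.001]
 [-0.928 -0.001]
 [ 0.001 -1.   ]]
```

View pics/f.png

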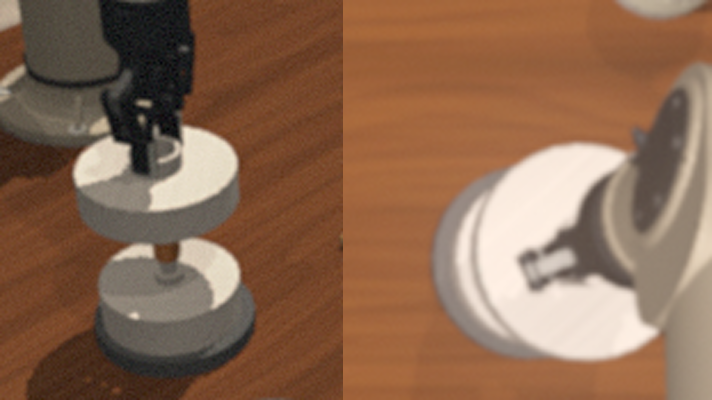

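The outer lid is up, level and about 33 mm clear of the knob top. The inner lid sits closed and level on the keeper (crop (170,300)).

```bash
python3 -c "
from station import bot
print(bot.hand_in())"
```

```text
the job is handed in; nothing more can be done
None
```

Job handed in at 23.5 s: both balls are in their wells, the inner lid is seated on the keeper and released, and the gripper is holding the outer lid level, about 33 mm above the knob top.

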